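Load and clamp sample bottles on the lab shaker and set its speed

ROBOT

A 6-joint arm with a two-finger parallel gripper is mounted at the origin on the work surface. World frame = base frame: x ahead of the robot, y to its left, z up, the work surface at z = 0. Lengths are in m, angles in rad, forces in N, time in s.
With the tool pointing down it reaches from about 0.35 to 0.875 m from the base axis. Payload 4.2 kg.
Tool frame: the origin (TCP) lies midway between the tips of the shut fingers; the grasp point (between the pads) lies 19 mm behind it; z points along the fingers, y is the line along which they close (so a half turn about z gives the same grasp; the last joint's range is limited). The gripper opens to 85 mm and grips with 20 to 120 N. Pads are 22 mm wide; open, the fingers measure 114 mm over their backs; the gripper's body (76 mm by 85 mm) begins 54 mm behind the grasp point. The pads swing forward as they close: fully open they stand 13 mm farther back than shut.
Start: joints at [-0.953, 0.385, 0.008, 0, -1.194, -0.259], TCP at [0.219, -0.585, 0.231] pointing down, gripper open.
Joint ranges: [-3.14, 3.14], [-1.21, 2.06], [-1.07, 1.41], [-3.16, 2.05], [-2.99, -0.16], [-3.1, 3.1]. Speed limits (rad/s): [2.79, 2.79, 3.14, 3.14, 3.14, 3.14].

INTERFACE

Orientations are given as a unit quaternion [x, y, z, w].
In Python, from station import robot, snapshot gives the robot as it stands.
- The arm moves only by the shell command python3 -m jog 'ROWS'. ROWS is text: rows parted by semicolons, each of 7 numbers parted by spaces: the turn, a rotation vector about the tool's x, y, z in degrees, then the shift along the tool's x, y, z in mm, then the gripper command: -1 is fully open, 1 is shut, values between are in proportion. A call has exactly 8 rows; each row is the pose to reach, as a shift and turn from the pose commanded when the call began, along the tool's axes at that moment; what a row does not reach only later rows make up. A row lasts 1/10 s, in which the tool goes at most 50 mm and 8.59 degrees, less where a joint would pass 70% of its speed; a pose out of reach is approached as far as the arm can. A call with a gripper value outside its range is refused whole. The fingers move at their own pace and stop on an object; the grip force is fixed at half the most. Time passes only in rows, so rows that repeat a pose let the fingers close, or fill a call up. It gives the time, the measured TCP pose, the force, the opening and the grip force at its end, in the units of the state.
- robot.observe(): the state, without advancing time (a new reading comes with each control period).
- snapshot(name): name is "scene" or "top" or "wrist"; returns a dict with "image" (420x560x3 uint8, red, green, blue), "range_z" (420x560 float32, m along the optical axis (not along the pixel's ray), 0 where there is no reading), "K" (3x3 intrinsics, pixels), "distortion" ([k1, k2, p1, p2, k3] as OpenCV has them; the pictures are not rectified), "cam_to_world" (4x4, takes a point from camera to world coordinates). Camera axes: x right, y down, z forward; pixel columns grow to the right and rows downward; lengths in m; the calibration is good to about 2 mm. A picture is of the moment at which its call begins.
- robot.job_done(): hands the job in; it is judged then, once.
The state is a dict: "clock": time; "qpos": joint angles; "joint_velocities": joint speeds; "effort": joint torques, N m; "ee_pos": TCP position; "orientation": TCP orientation; "force": force on the tool from outside, world axes, zero at the start; "torque": the same for the moment, N m; "opening": finger opening in m; "grasp_force": force on a finger pad.
Only numpy, scipy, OpenCV 4.12 (cv2) and the standard library are available. Lean on these libraries where they do the work, as an engineer would, in place of code of your own. Each camera call takes 0.05 s, during which the arm holds its last target. There are 200 camera calls.

TASK

Load the shaker: pick up the two square sample bottles lying on the bench either side of it and lay them gently (no dropping) on its platform beside the bottle already there, on their sides, between the front stop bar and the sliding clamp bar, lengthwise front to back with every cap towards the control panel. Then slide the clamp bar forward up against the bottles so that all three are held snug between the two bars, and finally turn the large speed knob until its pointer is at the long thick mark of its scale. Leave everything else on the bench where it stands.

Things in the scene. Friction and masses are not known exactly. Their poses are not given: they have to be found in the camera images.
- shaker: bench shaker, fixed, blue housing 360 mm front to back (x), 330 mm wide (y). Origin: centre of its underside, on the bench. Its +x points to its back; its front (-x) stands turned about 70 degrees to the robot's right, towards the world's -y, and is the control panel, an aluminium face sloping at 32 degrees: its outward normal leans 32 degrees from vertical towards the front
- mat (a point): middle of the top of the platform's black rubber mat (265 x 290 mm), 95 mm over the bench; axes as the shaker's. Steel side rails run front to back 157 mm either side of it, tops 33 mm above it; bottles' centres must stay within 130 mm of its middle line
- stop_bar (a point): middle of the rear face of the fixed front stop bar, which crosses the platform along y just behind the panel, from 15 to 37 mm above the mat; axes as the shaker's. The bottles' caps come to rest against this face
- clamp (a joint): position of the sliding clamp bar, m: 0 fully back, growing as it slides to the front (shaker's -x). The gap between its front face and the stop bar's rear face is 0.172 minus this value; a bottle is 0.110 long, so about 0.062 is snug (travel ends at 0.070). Friction about 2.5 N; it stays where it is left and pushes loose bottles ahead of it
- clamp_grip (a point): black upright handle knob on the middle of the clamp bar: 25 mm in diameter, from 150 to 186 mm over the bench, its axis 18 mm behind the bar's front face. This point is on its axis, 168 mm over the bench; axes as the shaker's. The loaded bottles' tops (145 mm) are lower than its foot
- knob (a joint): angle of the large speed knob, rad: 0 when its white pointer points straight up the slope, growing clockwise as seen facing the panel; the long thick mark is at 0.25. Range -2.36 to 2.36, light friction (0.05 N m), stays where it is left
- knob_grip (a point): large speed knob, right end of the panel as one faces it (the small one near the middle is a timer, not used): a skirt 52 mm across, 7 mm high, and on it a bar grip 46 mm long, 14 mm wide, top 33 mm off the panel. Point on the knob's axis 22 mm off the panel, mid-height of the bar; its z is the axis, out of the panel, its x runs along the bar to the pointer end (turns with the knob)
- mark (a point): middle of the long thick black mark (11 x 4 mm) among the thin scale marks, on the panel 35 mm from the knob's axis
- bottle_a_center (a point): bottle A, lying on the bench to the right: white, body 50 x 50 mm in section, 80 mm long, then an 8 mm shoulder and a grey round cap 40 mm across, 22 mm long; 110 mm over all, about 0.16 kg. Point on its long axis at mid-length, 25 mm above its support; +x points out through the cap, z up. The square body runs from 55 mm behind the point to 25 mm ahead
- bottle_a_cap (a point): centre of the outer face of bottle A's cap
- bottle_b_center (a point): bottle B, lying on the bench to the left of the shaker, the same as bottle A; point and axes as for A
- bottle_b_cap (a point): centre of the outer face of bottle B's cap
- bottle_c_center (a point): the bottle already lying on the platform, 78 to 98 mm to the shaker's +y side of the middle line (the side nearer the robot), cap to the panel, the same as bottle A; point and axes as for A
- bottle_c_cap (a point): centre of the outer face of that bottle's cap
- bottle_a: bottle A; origin 25 mm below its centre point
- bottle_b: bottle B; origin 25 mm below its centre point
- bottle_c: bottle already on the platform; origin 25 mm below its centre point
- beaker: bystander: glass beaker, 72 mm in diameter, 95 mm tall; origin under its centre
- tip_box: bystander: pipette-tip box 85 x 120 x 70 mm; origin under its centre
- tape_roll: bystander: roll of label tape lying flat, 84 mm in diameter, 25 mm high; origin under its centre
- wash_bottle: bystander: round white wash bottle, 68 mm in diameter, 195 mm tall with its spout; origin under its centre
- spatula: bystander: flat steel spatula 200 mm long lying on the bench; origin under its middle
Mind the look-alikes: they are no part of the job. Leave any green look-alike of the bottle_a alone.

How it is judged:
On the way, in this order (a step that is already met when the one before it is completed fails the run):
1. one of the two bottles lies on the platform between the bars, cap to the panel, let go (((z of bottle_a_center in the frame of shaker between 0.11 and 0.13 m and y of bottle_a_center in the frame of shaker between -0.13 and 0.13 m and x of bottle_a_cap in the frame of shaker between -0.094 and -0.045 m and angle between the x axis of bottle_a_center and the x axis of shaker, either way round below 0.25 rad and contact force between the fingers and bottle_a below 0.1 N and linear speed of bottle_a below 0.03 m/s) or (z of bottle_b_center in the frame of shaker between 0.11 and 0.13 m and y of bottle_b_center in the frame of shaker between -0.13 and 0.13 m and x of bottle_b_cap in the frame of shaker between -0.094 and -0.045 m and angle between the x axis of bottle_b_center and the x axis of shaker, either way round below 0.25 rad and contact force between the fingers and bottle_b below 0.1 N and linear speed of bottle_b below 0.03 m/s))), for 0.2 s.
2. both bottles lie on the platform between the bars, caps to the panel, let go (z of bottle_a_center in the frame of shaker between 0.11 and 0.13 m and y of bottle_a_center in the frame of shaker between -0.13 and 0.13 m and x of bottle_a_cap in the frame of shaker between -0.094 and -0.045 m and angle between the x axis of each of bottle_a_center, bottle_b_center and the x axis of shaker, either way round below 0.25 rad and contact force between the fingers and bottle_a below 0.1 N and linear speed of each of bottle_a, bottle_b below 0.03 m/s and z of bottle_b_center in the frame of shaker between 0.11 and 0.13 m and y of bottle_b_center in the frame of shaker between -0.13 and 0.13 m and x of bottle_b_cap in the frame of shaker between -0.094 and -0.045 m and contact force between the fingers and bottle_b below 0.1 N), for 0.2 s.
3. the clamp bar is up against the bottles (value of joint clamp above 0.055 m), for 0.2 s.
4. the knob's pointer is at the long mark (value of joint knob between 0.13 and 0.37 rad), for 0.2 s.
At the end, for the whole second after the job is handed in: All three bottles rest on the mat, lengthwise within 0.15 rad, caps to the panel and within 12 mm of the stop bar, centres within 130 mm of the middle line; clamp bar within 7 mm of their bases (joint above 0.055); knob within 0.12 rad of the mark at 0.25; bystanders in place (all of step 4 and z of bottle_a_center in the frame of shaker between 0.11 and 0.13 m and y of bottle_a_center in the frame of shaker between -0.13 and 0.13 m and x of bottle_a_cap in the frame of shaker between -0.094 and -0.045 m and angle between the x axis of each of bottle_a_center, bottle_b_center, bottle_c_center and the x axis of shaker, either way round below 0.25 rad and x of each of bottle_a_cap, bottle_b_cap, bottle_c_cap in the frame of shaker below -0.076 m and angle between the x axis of each of bottle_a_center, bottle_b_center, bottle_c_center and the x axis of shaker, either way round below 0.15 rad and linear speed of each of bottle_a, bottle_b, bottle_c below 0.03 m/s and z of bottle_b_center in the frame of shaker between 0.11 and 0.13 m and y of bottle_b_center in the frame of shaker between -0.13 and 0.13 m and x of bottle_b_cap in the frame of shaker between -0.094 and -0.045 m and z of bottle_c_center in the frame of shaker between 0.11 and 0.13 m and y of bottle_c_center in the frame of shaker between -0.13 and 0.13 m and x of bottle_c_cap in the frame of shaker between -0.094 and -0.045 m and value of joint clamp above 0.055 m); the robot touches nothing.
It fails at once if a bottle is dropped (it falls freely by more than about 25 mm) ((linear speed of bottle_a above 0.7 m/s and contact force between the fingers and bottle_a below 0.05 N) or (linear speed of bottle_b above 0.7 m/s and contact force between the fingers and bottle_b below 0.05 N) or (linear speed of bottle_c above 0.7 m/s and contact force between the fingers and bottle_c below 0.05 N)).
It fails at once if the bottle already loaded is moved by more than 50 mm (distance of bottle_c_center from where it was at the start of the episode above 0.05 m).
It fails at once if a bystander is moved by more than 40 mm or knocked over (distance of any of beaker, tip_box, tape_roll, wash_bottle, spatula from where it was at the start of the episode above 0.04 m or angle between any of beaker, tip_box, tape_roll, wash_bottle, spatula's own z axis and vertical above 0.5 rad).
It also fails if it takes over 64 s, if anything falls off the work surface, if the arm or the gripper's body presses on something with over 40 N, if the wrist force passes 120 N, or if a joint passes its speed limit or range.

## Working session

There is one attempt and no reset: what is moved stays moved. The work goes in short steps, Python scripts to look and compute and a shell command to move; the robot and the scene stay as the last step left them, time stands still between calls to the robot, and variables do not carry over. Pictures are saved under pics/ and viewed, at most 10 in all, crops included, and the job is handed in when it is done.

```bash
ls; mkdir -p pics
cat > h.py <<'E'
import numpy as np, cv2, pickle
from station import robot, snapshot
from scipy.spatial.transform import Rotation as R
def snap(n,f=None):
    s=snapshot(n)
    if f: cv2.imwrite(f'pics/{f}.png',s['image'][...,::-1]); pickle.dump(s,open(f'{f}.pkl','wb'))
    return s
def cloud(s):
    K=np.array(s['K']);D=np.array(s['distortion']);h,w=s['range_z'].shape
    u,v=np.meshgrid(np.arange(w),np.arange(h))
    p=cv2.undistortPoints(np.stack([u,v],-1).reshape(-1,1,2).astype(float),K,D).reshape(h,w,2)
    z=s['range_z'][...,None]; P=np.concatenate([p*z,z],-1)
    T=np.array(s['cam_to_world']); W=P@T[:3,:3].T+T[:3,3]; W[s['range_z']==0]=np.nan
    return W
def ray(s,uv,h):
    K=np.array(s['K']);D=np.array(s['distortion']);T=np.array(s['cam_to_world'])
    p=cv2.undistortPoints(np.array(uv,float).reshape(-1,1,2),K,D).reshape(-1,2)
    d=np.c_[p,np.ones(len(p))]@T[:3,:3].T; o=T[:3,3]
    return o+d*((h-o[2])/d[:,2])[:,None]
def pose():
    o=robot.observe(); return np.array(o['ee_pos']),R.from_quat(o['orientation']),o
E
python3 - <<'E'
from h import *
a=snap('top','top1');b=snap('scene','scene1')
print(a['cam_to_world'],b['cam_to_world']);p,r,o=pose();print(o, r.as_matrix())
E
```

```text
pics
[[-0.0242596  -0.98264541  0.18390068  0.24024134]
 [-0.99968426  0.02504961  0.00197362 -0.0419582 ]
 [-0.00654601 -0.18379474 -0.98294285  1.40889823]
 [ 0.          0.          0.          1.        ]] [[ 0.88044993  0.2830866  -0.38035496  0.97372598]
 [ 0.47405452 -0.54073681  0.6948928  -0.98354921]
 [-0.00895709 -0.79212731 -0.61029017  0.92039698]
 [ 0.          0.          0.          1.        ]]
{'clock': 0.1, 'qpos': array([-9.53370567e-01,  3.85495415e-01,  6.81660531e-03, -4.71219573e-04,
       -1.19397495e+00, -2.58584130e-01]), 'joint_velocities': array([ 0.00061741, -0.00281237,  0.00442247,  0.0035448 , -0.0006991 ,
        0.00023278]), 'effort': array([ 3.90608202e-04, -3.93320274e+01,  1.88929099e+01,  4.19789538e+00,
       -2.59635432e-03,  1.06536748e-05]), 'ee_pos': array([ 0.21934333, -0.58471852,  0.23033725]), 'orientation': array([-1.78374129e-01,  9.83962276e-01,  9.33932039e-04, -1.95575832e-04]), 'force': array([ 0.47340172,  0.46378755, -1.16572785]), 'torque': array([-0.03504281, -0.00274299,  0.03580793]), 'grasp_force': 0.0, 'opening': 0.08535759332296639} [[-9.36365264e-01 -3.51026462e-01 -7.18057109e-04]
 [-3.51027193e-01  9.36363596e-01  1.76813645e-03]
 [ 5.16998533e-05  1.90767913e-03 -9.99998179e-01]]
```

View pics/top1.png

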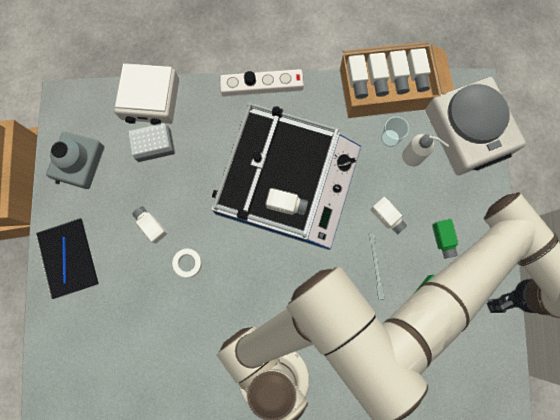

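View pics/scene1.png

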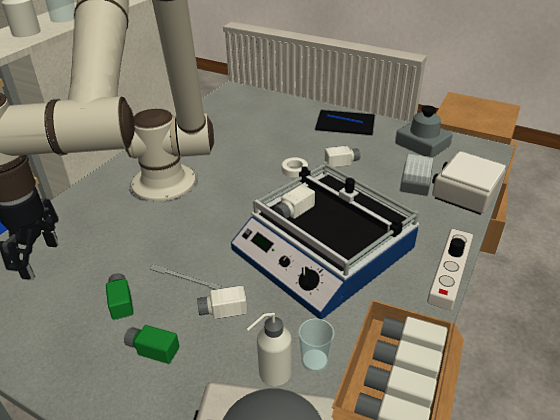

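Candidates: white bottles on the bench are at top-image (388,215), right of the shaker, which fits A, and (148,224), left of it, which fits B. C is on the platform at (285,201). The four in the tray at (360–420,70) are spares, and the green ones at (445,237) and (425,285) are look-alikes, so I leave both groups alone. One enlarged crop will confirm, together with measurements.

Run:
```python
from h import *
s=pickle.load(open('top1.pkl','rb'));W=cloud(s);im=s['image']
c=cv2.resize(im[90:290,110:470],None,fx=2.2,fy=2.2,interpolation=cv2.INTER_CUBIC);cv2.imwrite('pics/crop1.png',c[...,::-1])
hsv=cv2.cvtColor(im,cv2.COLOR_RGB2HSV)
def rect(n,u0,u1,v0,v1,zlo,zhi):
    m=np.zeros(W.shape[:2],bool);m[v0:v1,u0:u1]=1
    m&=(W[...,2]>zlo)&(W[...,2]<zhi)
    P=W[m];r=cv2.minAreaRect(P[:,:2].astype(np.float32))
    g=m&(hsv[...,2]>190); c=m&(hsv[...,2]<150)
    print(n,m.sum(),r,'zmed',np.median(P[:,2]),'white',W[g].mean(0),'dark',W[c].mean(0) if c.any() else 0)
rect('A',365,415,190,240,.02,.07)
rect('B',125,170,198,248,.02,.07)
rect('C',262,312,182,222,.125,.16)
rect('tape',168,206,244,284,.012,.05)
rect('beaker',378,410,112,150,.04,.13)
rect('wash',404,436,130,170,.05,.25)
rect('tipbox',128,175,120,162,.04,.1)
# clamp knob, housing
rect('clampknob',245,270,145,175,.165,.2)
rect('shk',205,372,95,255,.1,.14)
rect('shall',205,372,95,255,.04,.14)
b=pickle.load(open('scene1.pkl','rb'));Wb=cloud(b)
for uv in [(349,184),(309,279),(228,300),(296,200),(341,155)]: print(uv,Wb[uv[1],uv[0]])
```

```text
A 660 ((0.4606350362300873, -0.35158461332321167), (0.10992030054330826, 0.05192762613296509), 41.535125732421875) zmed 0.04756351104382395 white [ 0.47300972 -0.34353047  0.04941987] dark [ 0.4374226  -0.35449641  0.0383571 ]
B 637 ((0.45514291524887085, 0.3637958765029907), (0.11427731812000275, 0.05171332508325577), 40.29802703857422) zmed 0.048228772342344906 white [0.44744631 0.35465341 0.04938606] dark [0.46499363 0.36947574 0.03978434]
C 760 ((0.48178765177726746, -0.048443496227264404), (0.13452553749084473, 0.08745678514242172), 88.38552856445312) zmed 0.1432721217801427 white [ 0.49188763 -0.04197317  0.14376123] dark [ 0.47324038 -0.07661212  0.13571958]
tape 413 ((0.3389868140220642, 0.24840125441551208), (0.08035451173782349, 0.0807449072599411), 17.500364303588867) zmed 0.024798541127413642 white [0.33848757 0.2488595  0.0250669 ] dark [0.34163163 0.23607491 0.01532548]
beaker 405 ((0.7057862877845764, -0.3888741135597229), (0.0995466411113739, 0.07239099591970444), 56.87615203857422) zmed 0.07349082678349927 white [ 0.69212424 -0.36007686  0.08394966] dark [ 0.72293898
[... 754 characters left out ...]
3251, 0.44657471776008606), 71.09902954101562) zmed 0.12812305673017677 white [ 0.56634091 -0.063534    0.13145829] dark [ 0.59660279 -0.01551141  0.12040947]
shall 13465 ((0.6610020995140076, -0.07180437445640564), (0.37424495816230774, 0.49756789207458496), 70.4681167602539) zmed 0.09436322412553433 white [ 0.56112985 -0.12678266  0.08585147] dark [ 0.59504239 -0.03598586  0.09459422]
(349, 184) [0.61208585 0.01855673 0.17965604]
(309, 279) [ 0.62634177 -0.23452256  0.07650656]
(228, 300) [ 0.48339453 -0.3569965   0.05171566]
(296, 200) [ 0.503631   -0.0620148   0.14511117]
(341, 155) [0.46002408 0.34176103 0.04375913]<stdin>:10: RuntimeWarning: Mean of empty slice.
  ret = um.true_divide(
```

View pics/crop1.png

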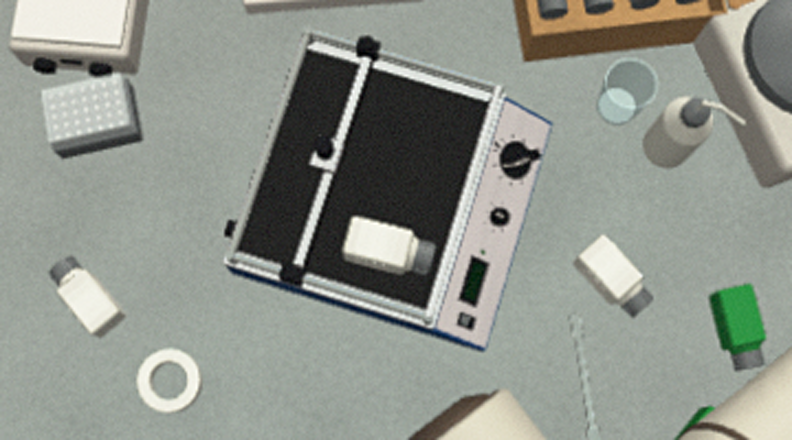

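The crop shows plain white bottles with grey caps: A at crop (612,272) with its cap lower right, and B at (88,295) with its cap upper left. The panel, with the big knob at (516,160), is on the right. Next I fit the shaker frame and the bottle axes.

Run:
```python
from h import *
s=pickle.load(open('top1.pkl','rb'));W=cloud(s);im=s['image']
hsv=cv2.cvtColor(im,cv2.COLOR_RGB2HSV)
# bright, low-saturation bar pixels
px=lambda c:(110+c[0]/2.2,90+c[1]/2.2)
def linefit(c0,c1,h,w=4):
    a,b=np.array(px(c0)),np.array(px(c1)); m=np.zeros(im.shape[:2],np.uint8)
    cv2.line(m,tuple(int(round(x)) for x in a),tuple(int(round(x)) for x in b),1,w)
    m=(m>0)&(hsv[...,2]>150)
    v,u=np.nonzero(m);P=ray(s,np.c_[u,v],h)[:,:2]
    l=cv2.fitLine(P.astype(np.float32),cv2.DIST_HUBER,0,.01,.01).ravel()
    print(np.degrees(np.arctan2(l[1],l[0])),l[2:],'zmed',np.nanmedian(W[m][:,2]));
print('stop');linefit((495,100),(432,310),.132)
print('clamp');linefit((358,70),(302,250),.135)
print('rail far');linefit((315,42),(490,95),.128)
print('rail near');linefit((240,265),(425,318),.128)
def bot(n,u0,u1,v0,v1,zt):
    m=np.zeros(W.shape[:2],bool);m[v0:v1,u0:u1]=1
    m&=(abs(W[...,2]-zt)<.012)&(hsv[...,2]>170)&(hsv[...,1]<60)
    k=cv2.connectedComponentsWithStats(m.astype(np.uint8));i=1+np.argmax(k[2][1:,4]);m=k[1]==i
    v,u=np.nonzero(m);P=ray(s,np.c_[u,v],zt)[:,:2]
    print(n,m.sum(),cv2.minAreaRect(P.astype(np.float32)),'mean',P.mean(0))
bot('A',365,415,190,240,.05);bot('B',125,170,198,248,.05);bot('C',262,312,182,222,.145)
```

```text
stop
-18.652594 [ 0.54142535 -0.1441648 ] zmed 0.12990337784179207
clamp
-18.7108 [0.60826325 0.01872412] zmed 0.13250997222358718
rail far
71.15653 [ 0.72287476 -0.07745568] zmed 0.09195803377222722
rail near
71.57698 [ 0.4202356  -0.02392863] zmed 0.09525204880836136
A 436 ((0.4698430895805359, -0.34465351700782776), (0.08628378808498383, 0.046797946095466614), 42.05577087402344) mean [ 0.47200942 -0.34363241]
B 456 ((0.4482099115848541, 0.356467068195343), (0.08557108789682388, 0.051050081849098206), 39.39143753051758) mean [0.44641198 0.35483448]
C 509 ((0.4940767288208008, -0.03982006385922432), (0.08697372674942017, 0.047402385622262955), 73.45800018310547) mean [ 0.49482627 -0.03789919]
```

```bash
python3 -m jog '0 0 -21.4 -321 138 60 -1;0 0 -21.4 -321 138 60 -1;0 0 -21.4 -321 138 60 -1;0 0 -21.4 -321 138 60 -1;0 0 -21.4 -321 138 60 -1;0 0 -21.4 -321 138 60 -1;0 0 -21.4 -321 138 60 -1;0 0 -21.4 -321 138 60 -1'
cat >> h.py <<'E'
def to(target,psi=None,zax=None,Rt=None):
    """print row (turn deg, shift mm) to a tool-down pose, tool x heading psi deg"""
    p,r,o=pose()
    if Rt is None:
        c,s_=np.cos(np.radians(psi)),np.sin(np.radians(psi))
        Rt=np.array([[c,s_,0],[s_,-c,0],[0,0,-1]])
    t=(r.inv()*R.from_matrix(Rt)).as_rotvec(degrees=True)
    d=r.inv().apply(np.array(target)-p)*1000
    print('turn',t.round(1),'shift',d.round(1),'| at',p.round(4),'q',np.array(o['qpos']).round(2),'t',round(o['clock'],2))
E
python3 - <<'E'
from h import *
to((.471,-.343,.006),-138); w=snap('wrist','w1');W=cloud(w);print(w['cam_to_world'])
hsv=cv2.cvtColor(w['image'],cv2.COLOR_RGB2HSV)
m=(abs(W[...,2]-.05)<.008)&(hsv[...,1]<60)&(hsv[...,2]>150)&(np.hypot(W[...,0]-.47,W[...,1]+.343)<.08)
print(m.sum(),cv2.minAreaRect(W[m][:,:2].astype(np.float32)),W[m].mean(0))
E
```

```text
clock: 0.9
ee_pos: [0.4742, -0.3395, 0.1696]
orientation: [-0.361, 0.933, 0.001, -0.001]
force: [0.3, -1.1, -0.0]
opening: 0.0852
grasp_force: 0.0
turn [ 0.1 -0.   0.3] shift [  4.7  -0.8 163.6] | at [ 0.4742 -0.3395  0.1696] q [-0.34  0.37 -0.18 -0.   -1.02 -0.49] t 0.9
[[-0.67218309  0.71481928  0.19288155  0.42545774]
 [ 0.74038353  0.64845754  0.1770171  -0.38485444]
 [ 0.00145974  0.26179423 -0.96512261  0.31207926]
 [ 0.          0.          0.          1.        ]]
5544 ((0.46969953179359436, -0.34690478444099426), (0.08798766136169434, 0.05060725659132004), 39.86123275756836) [ 0.47058013 -0.34753201  0.04951319]
```

View pics/w1.png

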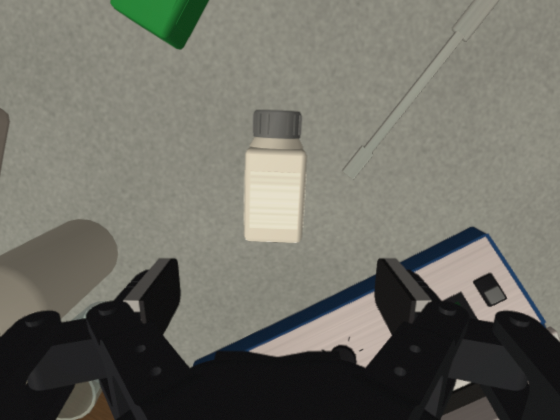

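Wrist picture: bottle A is upright in the view at (274,195) with its cap at (276,125). It is well aligned and clear of its neighbours, so I descend and grip.

```bash
python3 -m jog '0 0 2 5 -2 40 -1;0 0 2 5 -2 80 -1;0 0 2 5 -2 115 -1;0 0 2 5 -2 140 -1;0 0 2 5 -2 157 -1;0 0 2 5 -2 157 -1;0 0 2 5 -2 157 1;0 0 2 5 -2 157 1'
python3 -m jog '0 0 0 0 0 0 1;0 0 0 0 0 0 1;0 0 0 0 0 0 1;0 0 0 0 0 -20 1;0 0 0 0 0 -60 1;0 0 0 0 0 -110 1;0 0 0 0 0 -160 1;0 0 0 0 0 -190 1'
python3 - <<'E'
from h import *
yaw=np.radians(71.3);ex=np.array([np.cos(yaw),np.sin(yaw)]);ey=np.array([-ex[1],ex[0]]);O=np.array([.5758,-.0687])
t=O+ex*(-.006)+ey*(-.085);print(t);to((*t,.2),-108.7)
w=snap('wrist','w2')
E
```

```text
clock: 1.75
ee_pos: [0.4698, -0.3489, 0.0157]
orientation: [-0.341, 0.94, -0.001, 0.001]
force: [-0.2, -0.7, -1.2]
opening: 0.0589
grasp_force: 0.0
clock: 2.55
ee_pos: [0.4701, -0.3485, 0.2086]
orientation: [-0.342, 0.94, -0.002, 0.002]
force: [-0.1, 0.4, -1.7]
opening: 0.0492
grasp_force: 63.3
[ 0.6543892  -0.10163537]
turn [ -0.3   0.1 -31.3] shift [-299.8   70.8    8.9] | at [ 0.4701 -0.3485  0.2086] q [-0.36  0.33 -0.13  0.   -1.1  -0.51] t 2.55
```

View pics/w2.png

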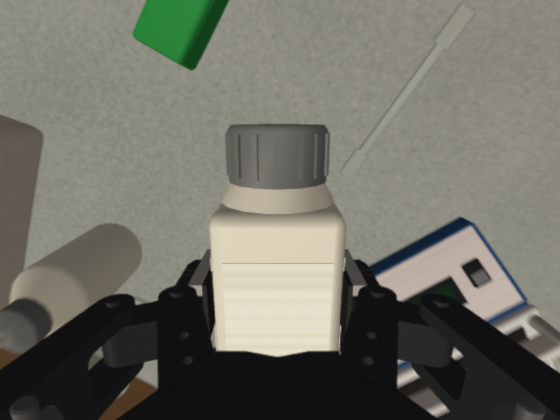

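Wrist picture: A is held squarely between the pads with its cap at (277,155). I carry it over the platform site.

```bash
python3 -m jog '0 0 -31 -300 71 9 1;0 0 -31 -300 71 9 1;0 0 -31 -300 71 9 1;0 0 -31 -300 71 9 1;0 0 -31 -300 71 9 1;0 0 -31 -300 71 9 1;0 0 -31 -300 71 9 1;0 0 -31 -300 71 9 1'
python3 - <<'E'
from h import *
yaw=np.radians(71.3);ex=np.array([np.cos(yaw),np.sin(yaw)]);ey=np.array([-ex[1],ex[0]]);O=np.array([.5758,-.0687])
t=O+ex*(-.006)+ey*(-.085);to((*t,.105),-108.7)
w=snap('wrist','w3')
E
```

```text
clock: 3.4
ee_pos: [0.6536, -0.099, 0.1935]
orientation: [-0.581, 0.814, 0.001, -0.001]
force: [0.0, -1.1, -2.7]
opening: 0.0492
grasp_force: 63.3
turn [ 0.2 -0.  -0.2] shift [ 2.2 -1.8 88.5] | at [ 0.6536 -0.099   0.1935] q [ 0.09  0.47  0.05 -0.   -1.15 -0.42] t 3.4
```

View pics/w3.png

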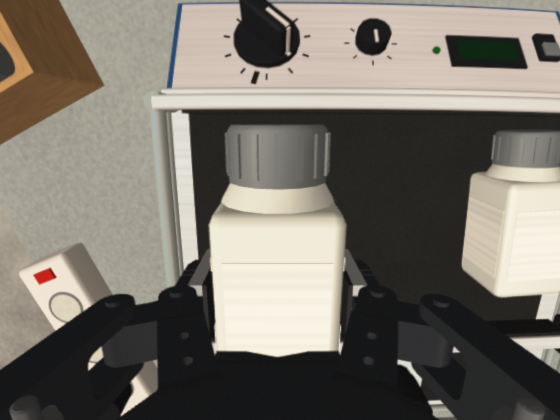

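The wrist view confirms alignment: the stop bar is level at row 102, the side rail is at column ~180, and there is a free slot under A. C is at (515,230), and the knob is at (268,38) with its thick mark at (255,77). I'll refine the shaker frame from this close depth.

```bash
cat >> h.py <<'E'
yaw=np.radians(71.3);ex=np.array([np.cos(yaw),np.sin(yaw)]);ey=np.array([-ex[1],ex[0]]);O=np.array([.5758,-.0687])
def S(W):
    d=W[...,:2]-O; return np.stack([d@ex,d@ey,W[...,2]],-1)
E
python3 - <<'E'
from h import *
s=pickle.load(open('w3.pkl','rb'));W=S(cloud(s));im=s['image']
for u in (200,350,400,450): # columns: stop bar profile
    c=W[85:130,u]; print(u,[(85+i,*c[i].round(3)) for i in range(8,32,3)])
for v in (150,200): print(v,[(u,*W[v,u].round(3)) for u in range(150,206,5)])
m=np.zeros(W.shape[:2],bool);m[12:88,185:550]=1
m&=(W[...,2]>.03)&np.isfinite(W[...,2])
P=W[m]; # plane fit
for _ in range(6):
    c=np.median(P,0) if _==0 else P.mean(0);n=np.linalg.svd(P-c,full_matrices=False)[2][2];d=(W[m]-c)@n;P=W[m][abs(d)<(.004 if _>2 else .008)]
print('panel',n,c,len(P),m.sum())
E
```

```text
200 [(93, np.float64(-0.09), np.float64(-0.138), np.float64(0.091)), (96, np.float64(-0.085), np.float64(-0.129), np.float64(0.13)), (99, np.float64(-0.083), np.float64(-0.129), np.float64(0.131)), (102, np.float64(-0.081), np.float64(-0.129), np.float64(0.133)), (105, np.float64(-0.08), np.float64(-0.129), np.float64(0.132)), (108, np.float64(-0.078), np.float64(-0.13), np.float64(0.131)), (111, np.float64(-0.076), np.float64(-0.13), np.float64(0.129)), (114, np.float64(-0.075), np.float64(-0.133), np.float64(0.115))]
350 [(93, np.float64(-0.089), np.float64(-0.031), np.float64(0.092)), (96, np.float64(-0.084), np.float64(-0.04), np.float64(0.132)), (99, np.float64(-0.083), np.float64(-0.04), np.float64(0.132)), (102, np.float64(-0.081), np.float64(-0.04), np.float64(0.134)), (105, np.float64(-0.079), np.float64(-0.04), np.float64(0.133)), (108, np.float64(-0.077), np.float64(-0.039), np.float64(0.131)), (111, np.float64(-0.076), np.float64(-0.039), np.float64(0.131)), (114, np.float64(-0.075), np.float64(-0.032), np.float64(0.096))]
400 [(93, np.float64(-0.089), np.float64(0.005), 
[... 1976 characters left out ...]
)), (165, np.float64(-0.02), np.float64(-0.157), np.float64(0.128)), (170, np.float64(-0.02), np.float64(-0.155), np.float64(0.125)), (175, np.float64(-0.016), np.float64(-0.157), np.float64(0.108)), (180, np.float64(-0.012), np.float64(-0.158), np.float64(0.093)), (185, np.float64(-0.012), np.float64(-0.154), np.float64(0.092)), (190, np.float64(-0.011), np.float64(-0.15), np.float64(0.091)), (195, np.float64(-0.012), np.float64(-0.146), np.float64(0.095)), (200, np.float64(-0.012), np.float64(-0.142), np.float64(0.096)), (205, np.float64(-0.012), np.float64(-0.138), np.float64(0.094))]
panel [ 5.32232276e-01  8.26118720e-04 -8.46597969e-01] [-0.12436344 -0.00186826  0.0586461 ] 23481 27638
```

Yaw and the middle line are right. The stop face lies 13.5 mm further back than I assumed, so the clamp already sits at about 0.0135. I shift the origin and lower A.

```bash
sed -i 's/O=np.array(\[.5758,-.0687\])/O=np.array([.5801,-.0559])/' h.py
python3 - <<'E'
from h import *
t=O+ex*(-.010)+ey*(-.085);to((*t,.112),-108.7)
E
```

```text
turn [ 0.1 -0.  -0.3] shift [-9. -2. 82.] | at [ 0.6529 -0.1005  0.194 ] q [ 0.09  0.47  0.05 -0.   -1.15 -0.42] t 3.45
```

```bash
python3 -m jog '0 0 -0.3 -9 -2 0 1;0 0 -0.3 -9 -2 30 1;0 0 -0.3 -9 -2 50 1;0 0 -0.3 -9 -2 65 1;0 0 -0.3 -9 -2 72 1;0 0 -0.3 -9 -2 77 1;0 0 -0.3 -9 -2 78 1;0 0 -0.3 -9 -2 78 1'
python3 - <<'E'
from h import *
t=O+ex*(-.010)+ey*(-.085);to((*t,.112),-108.7)
w=snap('wrist');W=S(cloud(w));print(W[290,270],W[155,270])
E
```

```text
clock: 4.25
ee_pos: [0.6588, -0.0934, 0.1181]
orientation: [-0.582, 0.813, -0.0, 0.001]
force: [0.3, -0.1, -2.0]
opening: 0.0494
grasp_force: 63.3
turn [-0.1  0.  -0.1] shift [-0.3  1.6  6.1] | at [ 0.6588 -0.0934  0.1181] q [ 0.1   0.54 -0.03  0.   -1.   -0.43] t 4.25
[-0.01675258 -0.08935485  0.15224406] [-0.06531051 -0.08912564  0.1462569 ]
```

```bash
python3 -m jog '0 0 0 0 0 3 1;0 0 0 0 0 5 1;0 0 0 0 0 6.5 1;0 0 0 0 0 6.5 1;0 0 0 0 0 6.5 1;0 0 0 0 0 6.5 0.1;0 0 0 0 0 6.5 -0.5;0 0 0 0 0 6.5 -0.5'
python3 -m jog '0 0 0 0 0 0 -0.5;0 0 0 0 0 0 -0.5;0 0 0 0 0 0 -0.5;0 0 0 0 0 -20 -0.5;0 0 0 0 0 -50 -0.5;0 0 0 0 0 -90 -1;0 0 0 0 0 -120 -1;0 0 0 0 0 -120 -1'
python3 - <<'E'
from h import *
to((.446,.355,.17),39.8)
w=snap('wrist','w4')
W=S(cloud(w));hsv=cv2.cvtColor(w['image'],cv2.COLOR_RGB2HSV)
m=(abs(W[...,2]-.145)<.008)&(hsv[...,1]<60)&(hsv[...,2]>150)&(abs(W[...,1]+.088)<.06)&(W[...,0]>-.07)
print(m.sum(),cv2.minAreaRect(W[m][:,:2].astype(np.float32)),W[m].mean(0))
E
```

```text
clock: 5.1
ee_pos: [0.6588, -0.0932, 0.1111]
orientation: [-0.583, 0.813, -0.0, 0.0]
force: [-0.5, 1.2, 0.5]
opening: 0.0641
grasp_force: 0.0
clock: 5.9
ee_pos: [0.661, -0.0935, 0.2372]
orientation: [-0.583, 0.813, -0.004, 0.004]
force: [-0.6, 0.5, -0.4]
opening: 0.0852
grasp_force: 0.0
turn [  -0.4   -0.8 -148.5] shift [-355.6  348.2   64.3] | at [ 0.661  -0.0935  0.2372] q [ 0.1   0.45  0.12  0.   -1.23 -0.43] t 5.9
6987 ((-0.01818675920367241, -0.08640256524085999), (0.049982950091362, 0.10321731865406036), 89.95675659179688) [-0.01098836 -0.0865605   0.14427775]
```

View pics/w4.png

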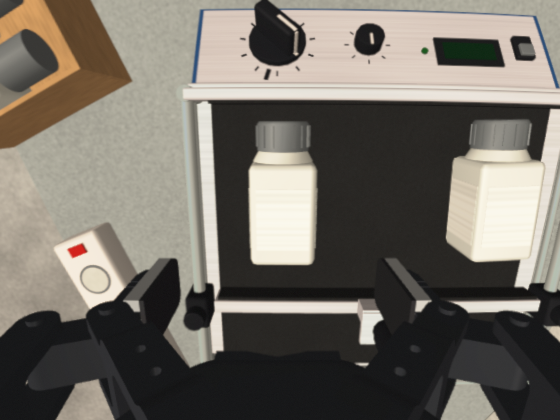

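A lies straight on the mat at (283,205), y≈-0.086, with its cap towards the stop bar. Next is B.

```bash
for i in 1; do python3 -m jog '0 0 -148 -356 348 0 -1;0 0 -148 -356 348 0 -1;0 0 -148 -356 348 0 -1;0 0 -148 -356 348 0 -1;0 0 -148 -356 348 0 -1;0 0 -148 -356 348 0 -1;0 0 -148 -356 348 0 -1;0 0 -148 -356 348 0 -1'; done
python3 - <<'E'
from h import *
to((.446,.355,.19),39.8)
E
```

```text
clock: 6.75
ee_pos: [0.4838, 0.2688, 0.2297]
orientation: [0.941, -0.339, -0.001, 0.001]
force: [0.8, -0.0, -0.5]
opening: 0.0856
grasp_force: 0.0
turn [  0.1   0.1 -79.4] shift [-84.1 -42.4  39.6] | at [0.4838 0.2688 0.2297] q [ 0.8   0.27 -0.17 -0.   -1.14  0.08] t 6.75
```

```bash
python3 -m jog '0 0 -79.4 -84 -42 40 -1;0 0 -79.4 -84 -42 40 -1;0 0 -79.4 -84 -42 40 -1;0 0 -79.4 -84 -42 40 -1;0 0 -79.4 -84 -42 40 -1;0 0 -79.4 -84 -42 40 -1;0 0 -79.4 -84 -42 40 -1;0 0 -79.4 -84 -42 40 -1'
python3 - <<'E'
from h import *
w=snap('wrist');W=cloud(w);hsv=cv2.cvtColor(w['image'],cv2.COLOR_RGB2HSV)
m=(abs(W[...,2]-.05)<.008)&(hsv[...,1]<60)&(hsv[...,2]>150)&(np.hypot(W[...,0]-.446,W[...,1]-.355)<.08)
r=cv2.minAreaRect(W[m][:,:2].astype(np.float32));print(m.sum(),r,W[m].mean(0))
a=r[2] if r[1][0]>r[1][1] else r[2]-90
c=np.array(r[0])-(max(r[1])-.08)/2*np.array([np.cos(np.radians(a)),np.sin(np.radians(a))])+.004*np.array([np.cos(np.radians(a)),np.sin(np.radians(a))])
print(a,c);to((*c,.014),a%180)
E
```

```text
clock: 7.55
ee_pos: [0.4475, 0.3532, 0.1894]
orientation: [0.968, 0.251, -0.001, 0.001]
force: [0.3, 0.4, -0.8]
opening: 0.0855
grasp_force: 0.0
4926 ((0.44883233308792114, 0.3555362820625305), (0.08654019236564636, 0.048717621713876724), 40.28605270385742) [0.44875332 0.3555758  0.04938944]
40.28605270385742 [0.44938912 0.35600824]
turn [  0.    0.1 -10.9] shift [  3.4  -1.7 175.4] | at [0.4475 0.3532 0.1894] q [ 0.95  0.33 -0.19 -0.   -1.06  1.13] t 7.6
```

```bash
python3 -m jog '0 0 -8 3 -2 30 -1;0 0 -10.9 3.4 -1.7 80 -1;0 0 -10.9 3.4 -1.7 120 -1;0 0 -10.9 3.4 -1.7 150 -1;0 0 -10.9 3.4 -1.7 170 -1;0 0 -10.9 3.4 -1.7 175 -1;0 0 -10.9 3.4 -1.7 175 -1;0 0 -10.9 3.4 -1.7 175 0.2'
python3 -m jog '0 0 0 0 0 0 1;0 0 0 0 0 0 1;0 0 0 0 0 0 1;0 0 0 0 0 0 1;0 0 0 0 0 -20 1;0 0 0 0 0 -60 1;0 0 0 0 0 -110 1;0 0 0 0 0 -150 1'
python3 - <<'E'
from h import *
t=O+ex*(-.010)+ey*(.000);print(t);to((*t,.22),-108.7)
E
```

```text
clock: 8.4
ee_pos: [0.4508, 0.3575, 0.0167]
orientation: [0.941, 0.339, 0.001, -0.0]
force: [-0.1, 0.3, 0.0]
opening: 0.0733
grasp_force: 0.0
clock: 9.2
ee_pos: [0.4503, 0.3567, 0.1681]
orientation: [0.941, 0.339, 0.0, -0.0]
force: [0.8, 0.4, -1.3]
opening: 0.049
grasp_force: 62.9
[ 0.57689387 -0.0653721 ]
turn [-1.000e-01 -0.000e+00  1.484e+02] shift [-171.9  405.7  -52.1] | at [0.4503 0.3567 0.1681] q [ 0.95  0.35 -0.21  0.   -1.01  1.31] t 9.2
```

```bash
python3 -m jog '0 0 148.4 0 0 -50 1;0 0 148.4 -40 80 -75 1;0 0 148.4 -60 130 -75 1;0 0 148.4 -80 180 -75 1;0 0 148.4 -100 220 -75 1;0 0 148.4 -120 260 -75 1;0 0 148.4 -140 300 -75 1;0 0 148.4 -140 330 -75 1'
python3 - <<'E'
from h import *
t=O+ex*(-.010)+ey*(.000);to((*t,.22),-108.7)
E
```

```text
clock: 10.0
ee_pos: [0.5468, 0.0219, 0.2408]
orientation: [0.967, -0.254, -0.001, -0.0]
force: [1.5, 0.7, -2.0]
opening: 0.0489
grasp_force: 62.9
turn [ 0.   0.1 79.2] shift [69.2 61.2 20.8] | at [0.5468 0.0219 0.2408] q [ 0.34  0.25 -0.17 -0.   -1.16  0.72] t 10.0
```

```bash
python3 -m jog '0 0 79 69 61 0 1;0 0 79 69 61 0 1;0 0 79 69 61 0 1;0 0 79 69 61 0 1;0 0 79 69 61 0 1;0 0 79 69 61 0 1;0 0 79 69 61 0 1;0 0 79 69 61 0 1'
python3 - <<'E'
from h import *
t=O+ex*(-.010)+ey*(.000);to((*t,.118),-108.7)
E
```

```text
clock: 10.8
ee_pos: [0.5779, -0.0627, 0.2401]
orientation: [-0.655, 0.756, 0.001, -0.0]
force: [-0.6, -0.7, -0.7]
opening: 0.0496
grasp_force: 62.9
turn [ 0.1  0.  10.5] shift [  2.8   0.4 122.1] | at [ 0.5779 -0.0627  0.2401] q [ 0.17  0.31 -0.09 -0.   -1.18 -0.31] t 10.8
```

```bash
python3 -m jog '0 0 8 3 0 20 1;0 0 10.5 3 0 50 1;0 0 10.5 3 0 80 1;0 0 10.5 3 0 100 1;0 0 10.5 3 0 110 1;0 0 10.5 3 0 114 1;0 0 10.5 3 0 116 1;0 0 10.5 3 0 116 1'
python3 - <<'E'
from h import *
t=O+ex*(-.010)+ey*(.000);to((*t,.112),-108.7)
w=snap('wrist');W=S(cloud(w));print(W[290,270],W[155,270])
E
```

```text
clock: 11.6
ee_pos: [0.5788, -0.0656, 0.1256]
orientation: [-0.585, 0.811, -0.0, 0.001]
force: [-0.3, 0.4, -0.9]
opening: 0.0493
grasp_force: 62.9
turn [-0.1  0.   0.4] shift [ 0.4  1.9 13.6] | at [ 0.5788 -0.0656  0.1256] q [ 0.17  0.41 -0.24  0.   -0.92 -0.49] t 11.6
[-0.01481022 -0.00481941  0.15743695] [-0.06435411 -0.0049581   0.15094435]
```

```bash
python3 -m jog '0 0 0.4 0 2 5 1;0 0 0.4 0 2 9 1;0 0 0.4 0 2 11.5 1;0 0 0.4 0 2 12.5 1;0 0 0.4 0 2 12.5 1;0 0 0.4 0 2 12.5 1;0 0 0.4 0 2 12.5 0.1;0 0 0.4 0 2 12.5 -0.5'
python3 -m jog '0 0 0 0 0 0 -0.5;0 0 0 0 0 0 -0.5;0 0 0 0 0 0 -0.5;0 0 0 0 0 0 -0.5;0 0 0 0 0 -20 -0.5;0 0 0 0 0 -50 -0.5;0 0 0 0 0 -90 -1;0 0 0 0 0 -120 -1'
python3 - <<'E'
from h import *
w=snap('wrist','w5');p,r,o=pose()
W=S(cloud(w));hsv=cv2.cvtColor(w['image'],cv2.COLOR_RGB2HSV)
for y in (-.087,-.003,.087):
    m=(abs(W[...,2]-.145)<.008)&(hsv[...,1]<60)&(hsv[...,2]>150)&(abs(W[...,1]-y)<.04)&(W[...,0]>-.07)&(W[...,0]<.05)
    print(m.sum(),cv2.minAreaRect(W[m][:,:2].astype(np.float32)))
m=(W[...,2]>.172)&(W[...,2]<.2)&(abs(W[...,1])<.03)&(W[...,0]>.06)&(W[...,0]<.12)
print('handle wrist',m.sum(),W[m].mean(0) if m.any() else 0)
s=snap('top','top2');W=S(cloud(s))
m=(W[...,2]>.172)&(W[...,2]<.2)&(abs(W[...,1])<.03)&(W[...,0]>.06)&(W[...,0]<.12)
print('handle top',m.sum(),W[m].mean(0) if m.any() else 0)
h=O+ex*.0885;print(h,p,r.as_matrix().round(3));to((*h,.22),-108.7)
E
```

```text
clock: 12.45
ee_pos: [0.5769, -0.0651, 0.1124]
orientation: [-0.583, 0.813, -0.0, 0.001]
force: [0.0, -0.3, -0.2]
opening: 0.0624
grasp_force: 0.0
clock: 13.25
ee_pos: [0.5769, -0.0652, 0.2347]
orientation: [-0.583, 0.813, -0.001, 0.001]
force: [0.3, 0.1, -1.0]
opening: 0.0854
grasp_force: 0.0
6499 ((-0.009938649833202362, -0.08665254712104797), (0.08781978487968445, 0.05083949863910675), 0.21557967364788055)
6984 ((-0.01716117560863495, 0.0003088805824518204), (0.04998379200696945, 0.10472802817821503), 89.70146179199219)
7067 ((-0.013106059283018112, 0.08633898943662643), (0.08724584430456161, 0.05164775997400284), 2.3153131008148193)
handle wrist 456 [ 0.07876001 -0.00179239  0.17964181]
handle top 72 [0.08820199 0.00040736 0.18432543]
[0.60847425 0.02792811] [ 0.57960123 -0.06546187  0.24035193] [[-0.32  -0.947  0.012]
 [-0.947  0.32  -0.001]
 [-0.003 -0.012 -1.   ]]
turn [-0.6  0.2  0. ] shift [-97.5   2.2  18.2] | at [ 0.5791 -0.0651  0.2378] q [ 0.17  0.3  -0.1   0.   -1.16 -0.49] t 13.35
```

View pics/w5.png

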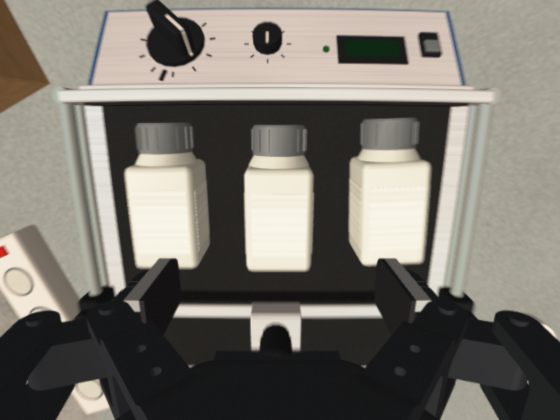

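All three bottles are parallel, at (165,215), (278,215) and (388,210), with caps to the stop bar. The clamp handle is at (275,338). I grip it next.

```bash
python3 -m jog '0 0 0 -50 2 0 -1;0 0 0 -97 2 0 -1;0 0 0 -97 2 20 -1;0 0 0 -97 2 50 -1;0 0 0 -97 2 70 -1;0 0 0 -97 2 80 -1;0 0 0 -97 2 80 -1;0 0 0 -97 2 80 0.2'
python3 -m jog '0 0 0 0 0 0 1;0 0 0 0 0 0 1;0 0 0 0 0 0 1;0 0 0 0 0 0 1;0 0 0 0 0 0 1;0 0 0 0 0 0 1;0 0 0 0 0 0 1;0 0 0 0 0 0 1'
python3 - <<'E'
from h import *
h=O+ex*(.102-.061);to((*h,.157),-108.7);p=pose()[0];print(S(p),pose()[2]['force'])
E
```

```text
clock: 14.15
ee_pos: [0.6062, 0.0274, 0.1529]
orientation: [-0.583, 0.813, -0.0, 0.0]
force: [-0.3, 0.1, 0.5]
opening: 0.0731
grasp_force: 0.0
clock: 14.95
ee_pos: [0.61, 0.027, 0.1541]
orientation: [-0.583, 0.813, -0.003, 0.004]
force: [9.8, -3.3, -2.2]
opening: 0.0235
grasp_force: 58.9
turn [-0.6  0.2 -0. ] shift [47.1  1.6 -3.1] | at [0.61   0.027  0.1541] q [ 0.31  0.42 -0.15  0.   -1.   -0.64] t 14.95
[ 0.08811579 -0.00169139  0.15412797] [ 9.78630719 -3.27432646 -2.15605243]
```

```bash
python3 -m jog '0 0 0 8 1 0 1;0 0 0 16 1.5 0 1;0 0 0 23 1.5 0 1;0 0 0 29 1.5 0 1;0 0 0 34 1.5 0 1;0 0 0 38 1.5 0 1;0 0 0 41 1.5 0 1;0 0 0 43 1.5 0 1'
python3 -m jog '0 0 0 1 0 0 1;0 0 0 2 0 0 1;0 0 0 3 0 0 1;0 0 0 4 0 0 1;0 0 0 4 0 0 1;0 0 0 4 0 0 1;0 0 0 4 0 0 1;0 0 0 4 0 0 1'
python3 - <<'E'
from h import *
p=pose()[0];print(S(p),S(p)[0]-.102,pose()[2]['force']@np.r_[ex,0])
E
```

```text
clock: 15.75
ee_pos: [0.5968, -0.0116, 0.1542]
orientation: [-0.583, 0.813, -0.003, 0.007]
force: [14.1, 1.5, -4.4]
opening: 0.0231
grasp_force: 59.1
clock: 16.55
ee_pos: [0.5956, -0.0152, 0.1541]
orientation: [-0.583, 0.812, -0.004, 0.007]
force: [13.5, 1.1, -3.8]
opening: 0.0235
grasp_force: 59.1
[ 0.04351863 -0.00164785  0.15413919] -0.05848136520838777 5.41359741204363
```

```bash
python3 -m jog '0 0 0 0 -2 0 1;0 0 0 1 -3 0 1;0 0 0 2 -3 0 1;0 0 0 2.5 -3 0 1;0 0 0 2.5 -3 0 1;0 0 0 2.5 -3 0 1;0 0 0 2.5 -3 0 1;0 0 0 2.5 -3 0 1'
python3 - <<'E'
from h import *
p=pose()[0];print(S(p),S(p)[0]-.102,pose()[2]['force']@np.r_[ex,0])
w=snap('wrist','w6');W=S(cloud(w))
hsv=cv2.cvtColor(w['image'],cv2.COLOR_RGB2HSV)
for y in (-.087,-.003,.087):
    m=(abs(W[...,2]-.145)<.006)&(hsv[...,1]<60)&(hsv[...,2]>140)&(abs(W[...,1]-y)<.04)&(W[...,0]>-.08)&(W[...,0]<.05)
    c=(abs(W[...,2]-.136)<.008)&(hsv[...,2]<130)&(abs(W[...,1]-y)<.025)&(W[...,0]<-.03)
    print(m.sum(),cv2.minAreaRect(W[m][:,:2].astype(np.float32)) if m.sum()>9 else 0,'cap x',np.percentile(W[c][:,0],2) if c.sum()>9 else None)
E
```

```text
clock: 17.35
ee_pos: [0.5946, -0.0183, 0.1541]
orientation: [-0.583, 0.813, -0.002, 0.004]
force: [5.0, 3.8, 0.4]
opening: 0.0231
grasp_force: 59.2
[ 0.0402797  -0.00167626  0.154131  ] -0.06172030021191513 5.218437919449407
17381 ((-0.020677508786320686, -0.08542676270008087), (0.050623416900634766, 0.08762022107839584), 89.81163024902344) cap x -0.07974374782379823
20439 ((-0.012036729604005814, 0.0004849042743444443), (0.10391207784414291, 0.05056116357445717), 0.023256486281752586) cap x -0.07845254887794356
18223 ((-0.019876472651958466, 0.08781104534864426), (0.08827798068523407, 0.050475284457206726), 0.19605280458927155) cap x -0.079697144480534
```

View pics/w6.png

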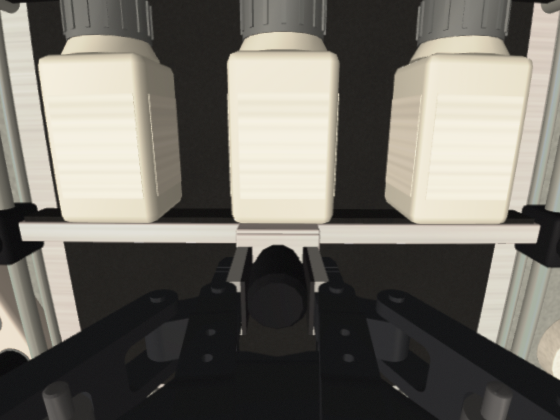

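The clamp bar touches all three bases at row ~222. The force is still only friction (about 5 N), so I push a little further until it rises.

```bash
python3 -m jog '0 0 0 0.5 0 0 1;0 0 0 1 0 0 1;0 0 0 1.5 0 0 1;0 0 0 1.5 0 0 1;0 0 0 1.5 0 0 1;0 0 0 1.5 0 0 1;0 0 0 1.5 0 0 1;0 0 0 1.5 0 0 1'
python3 - <<'E'
from h import *
p,r,o=pose();print(S(p),S(p)[0]-.102,o['force']@np.r_[ex,0])
E
```

```text
clock: 18.2
ee_pos: [0.5941, -0.0197, 0.1541]
orientation: [-0.583, 0.813, -0.002, 0.004]
force: [5.1, 4.7, 1.3]
opening: 0.0231
grasp_force: 59.2
[ 0.03878133 -0.00166547  0.15410804] -0.06321867010877821 6.132757141989359
```

```bash
python3 -m jog '0 0 0 0.5 0 0 1;0 0 0 1 0 0 1;0 0 0 1.5 0 0 1;0 0 0 1.5 0 0 1;0 0 0 1.5 0 0 1;0 0 0 1.5 0 0 1;0 0 0 1.5 0 0 1;0 0 0 1.5 0 0 1'
python3 - <<'E'
from h import *
p,r,o=pose();print(S(p),S(p)[0]-.102,o['force']@np.r_[ex,0])
E
```

```text
clock: 19.0
ee_pos: [0.5936, -0.0211, 0.1541]
orientation: [-0.583, 0.813, -0.002, 0.004]
force: [4.5, 3.5, 0.5]
opening: 0.0233
grasp_force: 59.2
[ 0.03729725 -0.00164244  0.15410447] -0.06470274867116871 4.760662020601917
```

```bash
python3 -m jog '0 0 0 0.5 0 0 1;0 0 0 1 0 0 1;0 0 0 1.5 0 0 1;0 0 0 2 0 0 1;0 0 0 2 0 0 1;0 0 0 2 0 0 1;0 0 0 2 0 0 1;0 0 0 2 0 0 1'
python3 - <<'E'
from h import *
p,r,o=pose();print(S(p),S(p)[0]-.102,o['force']@np.r_[ex,0])
w=snap('wrist','w7');W=S(cloud(w))
hsv=cv2.cvtColor(w['image'],cv2.COLOR_RGB2HSV)
for y in (-.087,-.003,.087):
    m=(abs(W[...,2]-.145)<.006)&(hsv[...,1]<60)&(hsv[...,2]>140)&(abs(W[...,1]-y)<.04)&(W[...,0]>-.08)&(W[...,0]<.05)
    print(m.sum(),cv2.minAreaRect(W[m][:,:2].astype(np.float32)))
E
```

```text
clock: 19.8
ee_pos: [0.5933, -0.022, 0.1541]
orientation: [-0.583, 0.812, -0.001, 0.005]
force: [6.1, 6.4, 0.6]
opening: 0.023
grasp_force: 59.2
[ 0.03632186 -0.00165252  0.15410026] -0.06567814374455666 7.9689629872298156
17421 ((-0.02439037710428238, -0.08542564511299133), (0.050112660974264145, 0.08777455240488052), 89.66178894042969)
20457 ((-0.015694767236709595, 0.0004737097769975662), (0.1051865667104721, 0.05052488297224045), 0.0879121720790863)
18297 ((-0.02390534058213234, 0.08784185349941254), (0.08817709237337112, 0.05074560269713402), 0.37604111433029175)
```

The bar stopped 1 mm short of the command and the force rose, so it is snug. I release, then look at the knob.

```bash
python3 -m jog '0 0 0 -1 0 0 1;0 0 0 -1 0 0 -0.2;0 0 0 -1 0 0 -0.2;0 0 0 -1 0 0 -0.2;0 0 0 -1 0 -20 -0.2;0 0 0 -1 0 -60 -0.2;0 0 0 -1 0 -100 -1;0 0 0 -1 0 -110 -1'
python3 - <<'E'
from h import *
# knob: hover TCP so that the camera sees it
w=snap('wrist','w8');W=S(cloud(w));print(pose()[0],S(pose()[0]))
d=pickle.load(open('w5.pkl','rb'));im=d['image'];W=S(cloud(d))
c=cv2.resize(im[0:90,90:300],None,fx=3.8,fy=3.8,interpolation=cv2.INTER_CUBIC)
c2=cv2.resize(w['image'][0:110,90:300],None,fx=3.8,fy=3.8,interpolation=cv2.INTER_CUBIC)
cv2.imwrite('pics/crop2.png',np.vstack([c[:342],c2[:250]])[...,::-1])
m=np.zeros(W.shape[:2],bool);m[12:84,95:460]=1
P=W[m];P=P[np.isfinite(P[:,2])];Q=P
for i in range(8):
    cc=Q.mean(0);n=np.linalg.svd(Q-cc,full_matrices=False)[2][2];n*=np.sign(n[2]);h=(P-cc)@n;Q=P[abs(h)<(.01 if i<3 else .004)]
print('n',n,'tilt',np.degrees(np.arctan2(-n[0],n[2])),cc)
for rr in (140,215,(240,300)) and ((135,210),(240,295)):
    m=np.zeros(W.shape[:2],bool);m[0:84,rr[0]:rr[1]]=1
    H=(W-cc)@n
    for lo,hi in ((.004,.010),(.027,.038),(.02,.04)):
        k=m&(H>lo)&(H<hi)&(W[...,0]<-.1);q=W[k]
        if len(q)>20: print(rr,lo,len(q),cv2.minAreaRect(q[:,:2].astype(np.float32)),q.mean(0))
E
```

```text
clock: 20.65
ee_pos: [0.5918, -0.0241, 0.2678]
orientation: [-0.583, 0.813, -0.003, 0.004]
force: [1.0, -0.2, 0.2]
opening: 0.078
grasp_force: 0.0
[ 0.59153706 -0.02399661  0.26728766] [ 0.03388609 -0.00060466  0.26728766]
n [-5.32375826e-01  2.16992993e-04  8.46508082e-01] tilt 32.16612166974252 [-0.13996005  0.00704187  0.05738256]
(135, 210) 0.004 1264 ((-0.1421864628791809, -0.08192067593336105), (0.07187473028898239, 0.04670395329594612), 65.84710693359375) [-0.14127421 -0.09066203  0.06522156]
(135, 210) 0.027 789 ((-0.15801967680454254, -0.09099580347537994), (0.04401150718331337, 0.014128117822110653), 47.42355728149414) [-0.15718194 -0.08987647  0.08411254]
(135, 210) 0.02 1006 ((-0.15629714727401733, -0.09090076386928558), (0.04650840908288956, 0.016951758414506912), 46.24626159667969) [-0.15489749 -0.089293    0.08341739]
(240, 295) 0.004 182 ((-0.12557575106620789, -0.008817000314593315), (0.04465196281671524, 0.03885093703866005), 89.79357147216797) [-0.13242898 -0.00851732  0.07093915]
```

View pics/crop2.png

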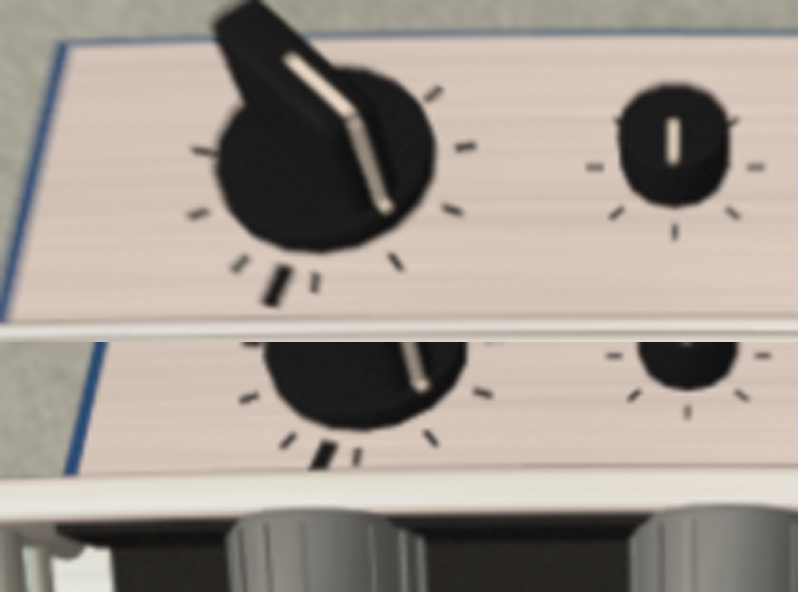

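The pointer (white line) runs to the crop's lower right at (385,205), so its angle is negative. The thick mark is at (278,285). I compute the axis, the angle and the grasp pose.

```bash
cat > k.py <<'E'
from h import *
def knob(pk,cols=(135,210),rows=(0,84),panel=(12,84,95,460)):
    d=pickle.load(open(pk,'rb'));W=S(cloud(d))
    m=np.zeros(W.shape[:2],bool);m[panel[0]:panel[1],panel[2]:panel[3]]=1
    P=W[m];P=P[np.isfinite(P[:,2])];Q=P
    for i in range(8):
        cc=Q.mean(0);n=np.linalg.svd(Q-cc,full_matrices=False)[2][2];n*=np.sign(n[2]);h=(P-cc)@n;Q=P[abs(h)<(.01 if i<3 else .004)]
    n[1]=0;n/=np.linalg.norm(n);u=np.array([n[2],0,-n[0]]);v=np.array([0,1.,0])
    H=(W-cc)@n;m[:]=0;m[rows[0]:rows[1],cols[0]:cols[1]]=1
    q=W[m&(H>.027)&(H<.038)&(W[...,0]<-.1)]
    uv=np.c_[(q-cc)@u,(q-cc)@v].astype(np.float32);r=cv2.minAreaRect(uv);print('bar',r,'H',np.median((q-cc)@n))
    a=r[2] if r[1][0]>r[1][1] else r[2]-90
    return d,W,cc,n,u,v,np.array(r[0]),a
def w3(x): return np.r_[O+ex*x[0]+ey*x[1],x[2]]
def wd(x): return np.r_[ex*x[0]+ey*x[1],x[2]]
E
python3 - <<'E'
from k import *
d,W,cc,n,u,v,c,a=knob('w5.pkl')
th=-a # dir=cos u + sin(a) v -> theta=-a
ax=cc+u*c[0]+v*c[1]
mk=W[75,163];print('mark on panel',(mk-ax)@u,(mk-ax)@v,'r',np.hypot((mk-ax)@u,(mk-ax)@v),'th',np.arctan2(-(mk-ax)@v,(mk-ax)@u))
print('theta now',th,np.radians(th),'axis foot S',ax,'world',w3(ax))
p_=np.cos(np.radians(a))*u+np.sin(np.radians(a))*v
x=-wd(p_);z=-wd(n);Rt=np.c_[x,np.cross(z,x),z];np.save('Rt.npy',Rt);np.save('ax.npy',w3(ax))
to(w3(ax+n*.09),Rt=Rt);to(w3(ax+n*.011),Rt=Rt)
E
```

```text
bar ((-0.0028206687420606613, -0.09812922030687332), (0.04627256095409393, 0.014165294356644154), 43.111454010009766) H 0.032264132573496314
mark on panel 0.03208310631050484 -0.009405397965571202 r 0.03343332501295566 th 0.2851673586359438
theta now -43.111454010009766 -0.7524368177967828 axis foot S [-0.14234777 -0.09108735  0.05588091] world [ 0.62074033 -0.21993706  0.05588091]
turn [ 11.6 -30.6 -41.9] shift [224.5 -89.6 135.2] | at [ 0.5915 -0.024   0.2673] q [ 0.23  0.3  -0.02  0.   -1.24 -0.56] t 20.7
turn [ 11.6 -30.6 -41.9] shift [182.7 -89.  202.2] | at [ 0.5915 -0.024   0.2673] q [ 0.23  0.3  -0.02  0.   -1.24 -0.56] t 20.7
```

```bash
python3 -m jog '2 -5 -7 60 -20 0 -1;4 -10 -14 110 -50 20 -1;6 -15 -21 160 -70 40 -1;8 -20 -28 200 -90 70 -1;10 -26 -35 224 -90 100 -1;11.6 -30.6 -41.9 224 -90 135 -1;11.6 -30.6 -41.9 224 -90 135 -1;11.6 -30.6 -41.9 224 -90 135 -1'
python3 - <<'E'
from h import *
w=snap('wrist','w9')
Rt=np.load('Rt.npy');ax=np.load('ax.npy');n=-Rt[:,2]
to(ax+n*.03,Rt=Rt)
E
```

```text
clock: 21.5
ee_pos: [0.5991, -0.2672, 0.1187]
orientation: [0.805, -0.524, -0.077, -0.267]
force: [0.0, -0.1, -1.0]
opening: 0.0854
grasp_force: 0.0
turn [ 0.6  0.6 -0.7] shift [ -3.9 -11.   51.3] | at [ 0.5995 -0.2678  0.1192] q [-0.46  0.62  0.21 -0.58 -1.31  1.07] t 21.55
```

View pics/w9.png

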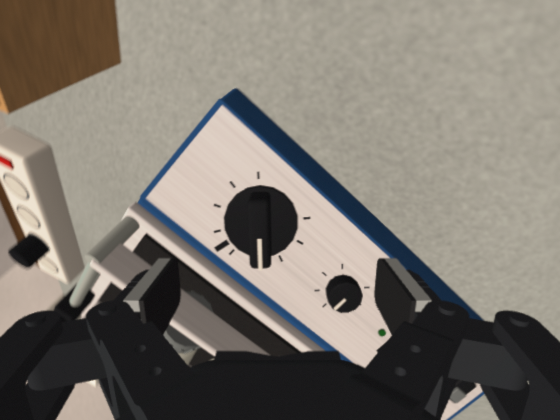

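This view shows the knob grip bar upright at (260,230), aligned with the fingers, with the thick mark at (222,245). I've now viewed 11 images against the limit of 10, so everything from here goes by numbers only. I refine the axis from this view.

Run:
```python
from k import *
Rt=np.load('Rt.npy');n=-Rt[:,2];ax0=np.load('ax.npy')
d=pickle.load(open('w9.pkl','rb'));W=cloud(d);L=(W-ax0)@Rt # local: x,y,z(-height)
m=(abs(L[...,0])<.035)&(abs(L[...,1])<.035)&(-L[...,2]>.027)&(-L[...,2]<.04)
r=cv2.minAreaRect(L[m][:,:2].astype(np.float32));print(m.sum(),r,'top',np.median(-L[m][:,2]))
pm=(np.hypot(L[...,0],L[...,1])<.06)&(np.hypot(L[...,0],L[...,1])>.03)&(abs(L[...,2])<.006);print('panel h',np.median(-L[pm][:,2]))
to(ax0+n*.035,Rt=Rt)
```

```text
1558 ((0.0015457961708307266, 0.0008025653660297394), (0.045842286199331284, 0.014056178741157055), 0.1165720522403717) top 0.03204794920520807
panel h -0.0002866659696095993
turn [ 0.6  0.6 -0.7] shift [ -4.  -11.   46.3] | at [ 0.5995 -0.2678  0.1192] q [-0.46  0.62  0.21 -0.58 -1.31  1.07] t 21.55
```

```bash
python3 -m jog '0.6 0.6 -0.7 -3 -10 0 -0.4;0.6 0.6 -0.7 -3 -10 15 -0.4;0.6 0.6 -0.7 -3 -10 30 -0.4;0.6 0.6 -0.7 -3 -10 40 -0.4;0.6 0.6 -0.7 -3 -10 46 -0.4;0.6 0.6 -0.7 -3 -10 46 -0.4;0.6 0.6 -0.7 -3 -10 46 -0.4;0.6 0.6 -0.7 -3 -10 46 -0.4'
python3 - <<'E'
from h import *
Rt=np.load('Rt.npy');ax=np.load('ax.npy')+Rt@[.0013,.0008,0];np.save('ax.npy',ax);n=-Rt[:,2]
to(ax+n*.012,Rt=Rt);print(pose()[2]['force'],pose()[2]['opening'])
E
```

```text
clock: 22.35
ee_pos: [0.6184, -0.2364, 0.0935]
orientation: [0.81, -0.518, -0.062, -0.268]
force: [0.4, -0.2, 0.5]
opening: 0.0596
grasp_force: 0.0
turn [-0.2 -0.5  0.5] shift [ 3.4  7.4 28.6] | at [ 0.6184 -0.2364  0.0935] q [-0.4   0.63  0.17 -0.6  -1.21  1.08] t 22.35
[ 0.38379034 -0.24792682  0.46150528] 0.05955454346783018
```

```bash
python3 -m jog '-0.2 -0.5 0.5 3.4 7.4 0 -0.4;-0.2 -0.5 0.5 3.4 7.4 0 -0.4;-0.2 -0.5 0.5 3.4 7.4 8 -0.4;-0.2 -0.5 0.5 3.4 7.4 15 -0.4;-0.2 -0.5 0.5 3.4 7.4 21 -0.4;-0.2 -0.5 0.5 3.4 7.4 26 -0.4;-0.2 -0.5 0.5 3.4 7.4 28 -0.4;-0.2 -0.5 0.5 3.4 7.4 28 -0.4'
python3 - <<'E'
from h import *
Rt=np.load('Rt.npy');ax=np.load('ax.npy');n=-Rt[:,2]
to(ax+n*.012,Rt=Rt);print(pose()[2]['force'])
E
```

```text
clock: 23.15
ee_pos: [0.6181, -0.2268, 0.0648]
orientation: [0.808, -0.52, -0.068, -0.269]
force: [-0.0, 0.0, 0.8]
opening: 0.0597
grasp_force: 0.0
turn [ 0.   0.1 -0. ] shift [ 0.4 -0.4 -0.5] | at [ 0.6181 -0.2268  0.0648] q [-0.39  0.66  0.15 -0.61 -1.17  1.1 ] t 23.15
[-0.03592351  0.0017179   0.7677598 ]
```

Within 0.5 mm. I close the fingers, then turn +57°.

```bash
python3 -m jog '0 0 0 0 0 0 0.3;0 0 0 0 0 0 0.6;0 0 0 0 0 0 1;0 0 0 0 0 0 1;0 0 0 0 0 0 1;0 0 0 0 0 0 1;0 0 0 0 0 0 1;0 0 0 0 0 0 1'
python3 -m jog '0 0 7 0 0 0 1;0 0 15 0 0 0 1;0 0 23 0 0 0 1;0 0 31 0 0 0 1;0 0 39 0 0 0 1;0 0 46 0 0 0 1;0 0 52 0 0 0 1;0 0 57 0 0 0 1'
python3 -m jog '0 0 0 0 0 0 1;0 0 0 0 0 0 1;0 0 0 0 0 0 1;0 0 0 0 0 0 1;0 0 0 0 0 0 -0.3;0 0 0 0 0 0 -0.3;0 0 0 0 0 0 -0.3;0 0 0 0 0 0 -0.3'
python3 - <<'E'
from h import *
Rt=np.load('Rt.npy');ax=np.load('ax.npy');n=-Rt[:,2]
R2=(R.from_matrix(Rt)*R.from_euler('z',57.4,degrees=True)).as_matrix()
to(ax+n*.012,Rt=R2);print(pose()[2]['force'])
E
```

```text
clock: 23.95
ee_pos: [0.6188, -0.2273, 0.0659]
orientation: [0.808, -0.52, -0.067, -0.269]
force: [2.0, 1.5, 4.5]
opening: 0.0128
grasp_force: 62.5
clock: 24.75
ee_pos: [0.6182, -0.2272, 0.0659]
orientation: [-0.46, 0.843, 0.188, 0.204]
force: [0.5, 0.4, 4.8]
opening: 0.0127
grasp_force: 62.6
clock: 25.55
ee_pos: [0.6177, -0.2272, 0.0646]
orientation: [-0.461, 0.843, 0.188, 0.203]
force: [-0.7, -0.9, -0.2]
opening: 0.055
grasp_force: 0.0
turn [ 0.1 -0.   0.4] shift [-0.6 -0.7 -0.5] | at [ 0.6177 -0.2272  0.0646] q [-0.39  0.66  0.15 -0.61 -1.17  0.1 ] t 25.55
[-0.67018495 -0.89596428 -0.16606039]
```

Retract along the tool axis, then check everything numerically.

```bash
python3 -m jog '0 0 0 0 0 -10 -0.3;0 0 0 0 0 -35 -0.3;0 0 0 0 0 -70 -0.3;0 0 0 0 0 -110 -0.3;0 0 0 0 0 -140 -0.3;0 0 0 0 0 -150 -0.3;0 0 0 0 0 -150 -0.3;0 0 0 0 0 -150 -0.3'
python3 - <<'E'
from k import *
Rt=np.load('Rt.npy');ax=np.load('ax.npy');n=-Rt[:,2]
d=snap('wrist','w10');W=cloud(d);L=(W-ax)@Rt
m=(abs(L[...,0])<.035)&(abs(L[...,1])<.035)&(-L[...,2]>.027)&(-L[...,2]<.04)
print('knob bar (want 57.4 or -32.6)',m.sum(),cv2.minAreaRect(L[m][:,:2].astype(np.float32)))
t=snap('top','top3');W=S(cloud(t));hsv=cv2.cvtColor(t['image'],cv2.COLOR_RGB2HSV)
for y in (-.087,0,.087):
    m=(abs(W[...,2]-.145)<.008)&(hsv[...,1]<60)&(hsv[...,2]>150)&(abs(W[...,1]-y)<.04)&(W[...,0]>-.08)&(W[...,0]<.04)
    print(m.sum(),cv2.minAreaRect(W[m][:,:2].astype(np.float32)))
m=(W[...,2]>.172)&(W[...,2]<.2)&(abs(W[...,1])<.03)&(W[...,0]>0)&(W[...,0]<.12);print('handle',m.sum(),W[m].mean(0))
i0=pickle.load(open('top1.pkl','rb'))['image'].astype(int);df=abs(i0-t['image'].astype(int)).sum(2)
for nm,(u0,u1,v0,v1) in dict(tape=(168,206,244,284),beaker=(378,410,112,150),wash=(404,436,130,170),tip=(128,175,120,162),spat=(365,390,232,300)).items(): print(nm,(df[v0:v1,u0:u1]>90).mean())
E
```

```text
clock: 26.35
ee_pos: [0.5922, -0.3019, 0.1908]
orientation: [-0.461, 0.843, 0.189, 0.204]
force: [-0.0, 0.3, -0.2]
opening: 0.0557
grasp_force: 0.0
knob bar (want 57.4 or -32.6) 832 ((-0.0004603457637131214, -3.2335519790649414e-05), (0.046645186841487885, 0.013065405189990997), 57.284568786621094)
485 ((-0.01845150627195835, -0.08666645735502243), (0.0495767705142498, 0.0987476259469986), 89.82359313964844)
555 ((-0.01484159380197525, 0.0006460733711719513), (0.05220325291156769, 0.10687843710184097), 88.1144027709961)
421 ((-0.020334448665380478, 0.08654528856277466), (0.09469276666641235, 0.04736878722906113), 2.383601427078247)
handle 76 [0.03742744 0.00049425 0.18424806]
tape 0.0
beaker 0.359375
wash 0.846875
tip 0.0
spat 0.7941176470588235
```

Run:
```python
from k import *
t=snap('scene');df=abs(pickle.load(open('scene1.pkl','rb'))['image'].astype(int)-t['image'].astype(int)).sum(2)
for nm,(u0,u1,v0,v1) in dict(spat=(150,195,264,284),wash=(258,292,315,385),beaker=(302,334,320,370),green=(105,180,275,360)).items(): print(nm,(df[v0:v1,u0:u1]>90).mean())
print(robot.job_done())
```

```text
spat 0.0
wash 0.0
beaker 0.0
green 0.0
the job is handed in; nothing more can be done
None
```

The job is handed in: by my measurements, bottles A and B lie beside C with caps to the stop bar, the clamp bar is snug, and the knob is at the long mark (about 0.25 rad); no bystander shows any movement, but I viewed 11 pictures, one over the limit of 10.

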